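# Hinge the boarding ramp onto the shelter model

### The job

Fit the loose boarding ramp to the model bus-shelter platform: first slide the ramp straight home so that its hinge barrel sits between the two lugs and squarely against the platform's front face. Then push the waiting hinge pin all the way through lug, barrel and far lug, until its head is up against the near lug. Leave the ramp lying flat, and do not disturb the little bench, the jar and the wooden strip on the model.

Things in the scene. Friction and masses are not known exactly. Their poses are not given: they have to be found in the camera images.
- platform: fixed model bus stop: grey board 8 mm thick (x -200..100, y -270..200 mm), on it a platform (x 0..100, y -65..200), top 42 mm above the table, with a green shelter 172 mm high (y 70..200). Origin: table level, platform's front face, middle of the gap between the two hinge lugs; x from ramp into platform, y along the hinge. Pin side = -y
- hinge (a point): hinge axis (its y), 15.5 mm before the front face, 24 mm above the table, mid-gap; axes as platform. Two aluminium lugs stand 28 mm out of the front face, tops 40 mm above the table: near lug y -75..-35 mm, far lug y +35..+65 mm, each with a 14.5 mm through hole on this axis
- ramp: loose ramp, 0.25 kg, flat on the board: aluminium barrel block 31 (x) x 60 (y) x 32 mm high, a 14.5 mm through hole along y, 16 mm up; behind it a green deck 12 mm thick, x -16.5..-96.5, y -60..60 mm. Origin: underside, below the middle of the hole; +x towards the platform. Home: barrel's face (x +15.5) touches the platform's face, 5 mm play to each lug
- ramp_barrel (a point): middle of the barrel hole of the ramp, 16 mm above the ramp's underside; axes as the ramp's; fitted, it coincides with the hinge point (within the 5 mm sideways play)
- ramp_rail (a point): middle of the ramp's handrail bar, which is 70 mm long along the ramp's x, 10 mm wide, 10 mm high (40 to 50 mm above the ramp's underside), on two thin posts near its ends; can be pinched from above. Axes as the ramp's.
- pin: loose steel hinge pin, 0.15 kg, lying level, head on the board, tip started 22..36 mm deep in the near lug: shaft 12 mm thick, 150 mm long along +y with a 10 mm tapered tip; disc head 31 mm wide, 14 mm thick. Origin: on the axis at the head's front face, which must meet the near lug. May be turned about its own axis
- pin_tip (a point): end of the pin's tip, 150 mm along the pin's +y from its origin
- pin_back (a point): centre of the flat outer face of the pin's head, where it can be pushed; 14 mm behind the pin's origin
- seat: bystander: small model bench 64 mm long, 44 mm high, on the platform behind the hinge; origin under its centre
- jar: bystander: paint jar 44 mm in diameter, 50 mm high, on the board's front left part; origin under its centre
- strip: bystander: wooden strip 12 x 100 x 6 mm on the board's front right part; origin under its centre
Mind the look-alikes: they are no part of the job. There is more than one size of the ramp; the job needs the smaller. Leave any blue look-alike of the pin alone.

How it is judged (in metres and radians):
On the way, in this order (a step that is already met when the one before it is completed fails the run):
1. the ramp is home, its barrel between the lugs and against the platform (x of ramp_barrel in the frame of hinge between -0.004 and 0.004 m and y of ramp_barrel in the frame of hinge between -0.007 and 0.007 m and z of ramp_barrel in the frame of hinge between -0.003 and 0.003 m and angle between the x axis of ramp and the x axis of platform, either way round below 0.08 rad and angle between ramp's own z axis and vertical below 0.05 rad), for 0.2 s.
2. the pin is through lug, barrel and far lug (all of step 1 and y of pin_tip in the frame of hinge above 0.071 m and x of pin_tip in the frame of hinge between -0.004 and 0.004 m and z of pin_tip in the frame of hinge between -0.004 and 0.004 m and x of pin in the frame of hinge between -0.004 and 0.004 m and z of pin in the frame of hinge between -0.004 and 0.004 m), for 0.2 s.
At the end, for the whole second after the job is handed in: Ramp flat, barrel hole within 4 mm of the hinge axis, 7 mm along it, 0.08 rad of square; pin along the axis (4 mm) through both lugs and the barrel, tip at least 6 mm beyond the far lug, head within 4 mm of the near lug; both at rest; bench, jar, strip moved under 30 mm (all of step 2 and y of pin in the frame of hinge above -0.079 m and linear speed of each of pin, ramp below 0.01 m/s); the robot touches nothing.
It fails at once if the little bench, the jar or the wooden strip was moved more than 30 mm (distance of any of seat, jar, strip from where it was at the start of the episode above 0.03 m).
It also fails if it takes over 61 s, if anything falls off the work surface, if the arm or the gripper's body presses on something with over 40 N, if the wrist force passes 120 N, or if a joint passes its speed limit or range.

### The arm

A 7-joint arm with a two-finger parallel gripper is mounted at the origin on the work surface. World frame = base frame: x ahead of the robot, y to its left, z up, the work surface at z = 0. Lengths are in mm, angles in rad, forces in N, time in s.
With the tool pointing down it reaches from about 400 to 875 mm from the base axis. Payload 4.4 kg.
Tool frame: the origin (TCP) lies between the finger pads; the fingertips stand 22 mm ahead of it and the grasp point (between the pads) lies 3 mm ahead of it; z points along the fingers, y is the line along which they close (so a half turn about z gives the same grasp; the last joint's range is limited). The gripper opens to 85 mm and grips with 20 to 120 N. Pads are 22 mm wide; open, the fingers measure 114 mm over their backs; the gripper's body (76 mm by 85 mm) begins 54 mm behind the grasp point. The pads swing forward as they close: fully open they stand 13 mm farther back than shut.
Start: joints at [1.223, 0.628, 0.038, 1.517, -0.027, 0.996, -0.02], TCP at [180.782, -624.368, 253.313] pointing down, gripper open.
Joint ranges: [-3.06, 3.06], [-0.37, 2.12], [-1.25, 1.32], [0.18, 2.47], [-1.1, 4.24], [0.23, 1.98], [-2.94, 2.94]. Speed limits (rad/s): [2.57, 2.57, 3.14, 3.14, 3.14, 3.14, 3.14].

### API

Orientations are given as [roll, pitch, yaw] about the fixed x, y, z axes, in that order (R = Rz(yaw) Ry(pitch) Rx(roll)).
In Python, from cell import ctrl gives the robot as it stands.
- The arm moves only by the tool step_arm, never from a script. Its argument "plan" is a list of rows, each an object of numbers: "dx", "dy", "dz": the shift along the tool's x, y, z scaled (see below); "ax", "ay", "az": the turn, a rotation vector about the tool's x, y, z scaled (see below); "gripper": the opening, from 0 (shut) to 1 (fully open). A call has 1 to 20 rows; each row shifts and turns the commanded pose from where the row before left it, along the tool's axes as they then stand; what a row does not reach is not made up. The controller multiplies each number of a shift by 0.3 m and each number of a turn by 90 degrees. A row lasts 1/8 s, in which the tool goes at most 62.5 mm and 10.7 degrees, less where a joint would pass 70% of its speed; a pose out of reach is approached as far as the arm can. A call with a number of a shift or a turn outside -1 to 1 is refused whole. A call with a gripper value outside its range is refused whole. The fingers move at their own pace and stop on an object; the grip force is fixed at half the most. Time passes only in rows, so rows that do not move let the fingers close. It gives the time, the measured TCP pose, the force, the opening and the grip force at its end, in the units of the state.
- ctrl.read_state(): the state, without advancing time (a new reading comes with each control period).
- ctrl.get_image(name): name is "side" or "top"; returns a dict with "color" (420x560x3 uint8, red, green, blue), "range_z" (420x560 float32, mm along the optical axis (not along the pixel's ray), 0 where there is no reading), "fx", "fy", "cx", "cy" (pixels), "T" (4x4, takes a point from camera to world coordinates). Camera axes: x right, y down, z forward; pixel columns grow to the right and rows downward; lengths in mm; the calibration is good to about 2 mm. A picture is of the moment at which its call begins.
- ctrl.finish_job(): hands the job in; it is judged then, once.
The state is a dict: "clock": time; "qpos": joint angles; "qd": joint speeds; "tau": joint torques, N m; "eef_pos": TCP position; "tool_rot": TCP orientation; "force": force on the tool from outside, world axes, zero at the start; "torque": the same for the moment, N m; "width": finger opening in mm; "gripper_force": force on a finger pad.
Only numpy, scipy, OpenCV 4.12 (cv2) and the standard library are available. Lean on these libraries where they do the work, as an engineer would, in place of code of your own. Each camera call takes 0.05 s, during which the arm holds its last target. There are 200 camera calls.

## Working session

There is one attempt and no reset: what is moved stays moved. The work goes in short steps, Python scripts to look and compute and a tool call to move; the robot and the scene stay as the last step left them, time stands still between calls to the robot, and variables do not carry over. Pictures are saved under pics/ and viewed, at most 10 in all, crops included, and the job is handed in when it is done.

Besides the shell and the picture viewer there is one more tool, called after ">>>" as name([rows], argument=value, ...), one row to a line, values as JSON. step_arm: Moves the arm, as the interface text tells. Shifts and turns lie within -1 to 1; 1 stands for 0.3 m of shift or 90 degrees of turn. Its arguments: {"type":"object","properties":{"plan":{"type":"array"}},"required":["plan"]}

```bash
mkdir -p pics; cat > h.py <<'E'
import numpy as np, cv2
from cell import ctrl
def grab(n):
    im=ctrl.get_image(n); return im
def world(im):
    z=im["range_z"].astype(float); h,w=z.shape
    u,v=np.meshgrid(np.arange(w),np.arange(h))
    P=np.stack([(u-im["cx"])/im["fx"]*z,(v-im["cy"])/im["fy"]*z,z,np.ones_like(z)],-1)
    W=(P@np.array(im["T"]).T)[...,:3]; W[z==0]=np.nan
    return W
def save(im,n): cv2.imwrite(n,cv2.cvtColor(im["color"],cv2.COLOR_RGB2BGR))
E
python3 - <<'E'
from h import *
for n in("top","side"):
    im=grab(n); save(im,f"pics/{n}0.png"); np.savez(f"{n}0.npz",**im); print(n,np.round(im["T"],3).tolist(),im["fx"])
s=ctrl.read_state(); print(s["eef_pos"],s["tool_rot"],s["width"],s["force"],s["clock"])
E
```

```text
top [[0.187, -0.96, 0.208, 386.752], [-0.982, -0.182, 0.041, -26.347], [-0.002, -0.212, -0.977, 821.142], [0.0, 0.0, 0.0, 1.0]] 396.9043985873525
side [[0.969, -0.176, 0.171, 328.972], [-0.246, -0.671, 0.699, -817.445], [-0.008, -0.72, -0.694, 860.268], [0.0, 0.0, 0.0, 1.0]] 498.8647198228293
[ 180.63182148 -623.84937528  252.48419584] [-3.13988151e+00  5.36207764e-05  2.81849141e-01] 85.35377648180227 [-0.12647752  0.49697916 -0.29032378] 0.1
```

View pics/top0.png

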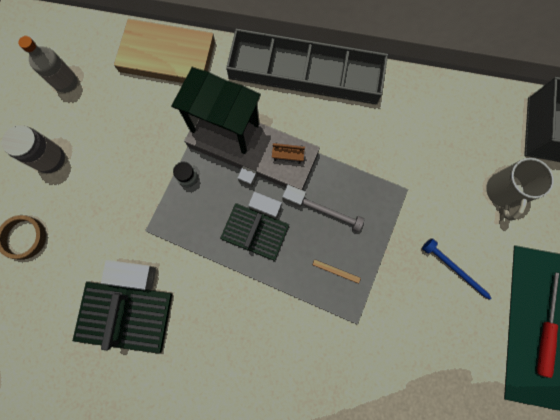

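View pics/side0.png

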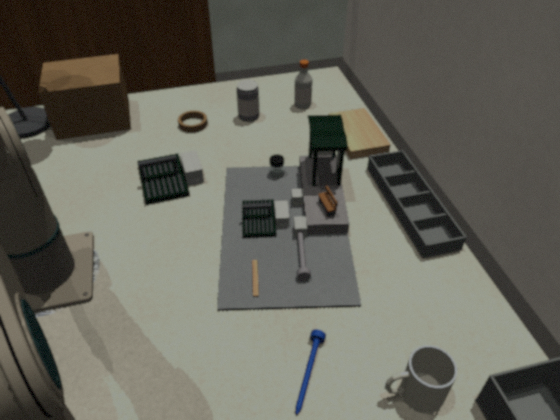

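The top view shows the small ramp: barrel at (265,204) and deck at (255,232). The lugs are at (247,176) and (294,195), and the pin runs from (305,200) to its head at (360,223). The strip is at (337,271), the jar at (185,174) and the bench at (288,152). The large ramp at (123,315) and the blue pin are decoys.

```bash
cat >> h.py <<'E'
def cast(im,uv,z):
    uv=np.atleast_2d(uv).astype(float); T=np.array(im["T"])
    d=np.c_[(uv[:,0]-im["cx"])/im["fx"],(uv[:,1]-im["cy"])/im["fy"],np.ones(len(uv))]@T[:3,:3].T
    return (T[:3,3]+d*((z-T[2,3])/d[:,2])[:,None])[:,:2]
def rect(im,mask,z,minarea=30):
    out=[]
    cs,_=cv2.findContours(mask.astype(np.uint8),cv2.RETR_EXTERNAL,cv2.CHAIN_APPROX_NONE)
    for c in cs:
        if cv2.contourArea(c)<minarea: continue
        p=cast(im,c[:,0],z); r=cv2.minAreaRect(p.astype(np.float32))
        out.append((c[:,0].mean(0).round(0),np.round(r[0],1),np.round(r[1],1),round(r[2],1)))
    return out
E
python3 - <<'E'
from h import *
for n,x0,x1,y0,y1 in(("top",145,410,60,325),("side",215,360,110,310)):
    im=dict(np.load(n+"0.npz")); W=world(im); roi=np.zeros((420,560),bool); roi[y0:y1,x0:x1]=1
    c=im["color"].astype(int); hsv=cv2.cvtColor(im["color"],cv2.COLOR_RGB2HSV)
    z=W[...,2]; print(n)
    for u,v in ([(320,230),(265,204),(247,176),(294,195),(330,211),(358,223),(275,170),(240,228)] if n=="top" else [(280,280),(282,212),(296,197),(300,222),(301,240),(304,268),(325,215),(258,215)]):
        print((u,v),c[v,u],hsv[v,u],W[v,u].round(1))
    white=roi&(c.min(-1)>145)
    for r in rect(im,white,40,20): print("white",*r)
    brd=roi&(z>3)&(z<14)
    brd=cv2.morphologyEx(((roi&(z>4)).astype(np.uint8)),cv2.MORPH_OPEN,np.ones((5,5)))
    for r in rect(im,brd,8,500): print("board",*r)
    st=roi&(hsv[...,1]>90)&(c[...,0]>120)
    for r in rect(im,st,14): print("wood",*r)
E
```

```text
top
(320, 230) [101 101  97] [ 30  10 101] [526.9 -92.2   7.7]
(265, 204) [156 159 161] [102   8 161] [552.3  27.7  43.2]
(247, 176) [156 159 162] [105   9 162] [603.7  75.4  40.3]
(294, 195) [156 159 161] [102   8 161] [582.7 -26.2  38.2]
(330, 211) [126 121 118] [ 11  16 126] [ 564.7 -103.7   32.9]
(358, 223) [124 119 118] [  5  12 124] [ 549.6 -161.9   39.2]
(275, 170) [119 114 109] [ 15  21 119] [626.1  21.3  42.8]
(240, 228) [35 51 38] [66 80 51] [498.3  69.6  21.7]
white [146. 274.] [373.7 227.5] [34.6  5.8] 14.7
white [265. 204.] [554.   29.1] [58.3 28.2] 78.6
white [294. 194.] [584.2 -25.1] [38.  24.8] 77.4
white [246. 175.] [605.   77.7] [28.1 20.3] 78.3
board [157. 307.] [314.4 200.5] [65.5 53.1] 10.8
board [311.  74.] [856.2  -7.8] [103.8 362. ] 10.7
board [261. 184.] [625.1  78.2] [650.1 406.6] 77.4
wood [336. 271.] [ 450.1 -137.2] [98.2 10.4] 78.9
wood [164.  72.] [817.  310.5] [10.9 59.8] 0.4
side
(280, 280) [105 107 105] [ 60   5 107] [ 501.3 -156.1    6.4]
(282, 212) [154 152 146] [ 23  13 154] [551.7  17.4  38.7]
(296, 197) [92 94 89] [42 14 94] [600.   64.4  35. ]
(300, 222) [152 152 145] [ 30  12 152] [583.7 -26.3  38.8]
(301, 240) [117 114 114] [  0   7 117] [573.8 -69.3  24.4]
(304, 268) [119 116 114] [ 12  11 119] [ 553.4 -160.3   35.9]
(325, 215) [58 56 54] [15 18 58] [647.9 -17.9  38.1]
(258, 215) [26 34 28] [68 60 34] [498.1  43.4  17.7]
white [283. 210.] [554.8  24.4] [38.6 16.7] 74.8
board [278. 221.] [606.  132.5] [789.8 353.4] 68.8
wood [255. 278.] [ 449.3 -140.3] [91.7  8.6] 77.6
```

```bash
cat > m.py <<'E'
from h import *
def line(p):
    l=cv2.fitLine(p.astype(np.float32),cv2.DIST_HUBER,0,.01,.01).ravel(); d=l[:2]; return l[2:],d,np.degrees(np.arctan2(d[1],d[0]))%180
def edge(im,a,b,z,ch=lambda c:c.astype(float).sum(-1)):
    # strongest gradient perpendicular to the pixel segment a-b
    g=cv2.GaussianBlur(ch(im["color"]),(0,0),1.); a,b=np.array(a,float),np.array(b,float); t=(b-a)/np.linalg.norm(b-a); n=np.array([-t[1],t[0]])
    s=np.arange(-6,6.01,.25); pts=[]
    for k in np.linspace(.05,.95,60):
        q=a+k*(b-a)+s[:,None]*n
        v=cv2.remap(g.astype(np.float32),q[None,:,0].astype(np.float32),q[None,:,1].astype(np.float32),cv2.INTER_LINEAR)[0]
        i=np.argmax(abs(np.gradient(v))); pts.append(q[i])
    return line(cast(im,pts,z))
def meet(l1,l2):
    A=np.c_[l1[1],-l2[1]]; k=np.linalg.solve(A,l2[0]-l1[0]); return l1[0]+k[0]*l1[1]
E
python3 - <<'E'
from m import *
for n in("top","side"):
    im=dict(np.load(n+"0.npz"))
    c=im["color"].astype(int); roi=np.zeros((420,560),np.uint8)
    if n=="top": F=((149,230),(360,317)); R=((360,317),(406,190))
    else: F=((224,168),(219,303)); R=((219,303),(357,303))
    f=edge(im,*F,8); r=edge(im,*R,8); C=meet(f,r)
    print(n,"front ang",f[2],"right ang",r[2],"corner",C)
    for yaw in (f[2]-90,r[2]-180 if r[2]>90 else r[2]):
        a=np.radians(yaw); ex=np.array([np.cos(a),np.sin(a)]); ey=np.array([-ex[1],ex[0]])
        O=C+200*ex+270*ey; print(" yaw",yaw,"origin",O, "hinge",O-15.5*ex)
        for nm,p in(("nearlug",(584.2,-25.1)),("farlug",(605,77.7)),("barrel",(554,29.1)),("strip",(450.1,-137.2))):
            d=np.array(p)-O; print("  ",nm,d@ex,d@ey)
E
python3 - <<'E'
import cv2
im=cv2.imread('pics/top0.png')[155:265,175:375]; cv2.imwrite('pics/c0.png',cv2.resize(im,(800,440),interpolation=cv2.INTER_CUBIC))
E
```

```text
top front ang 77.97722 right ang 167.5398 corner [ 357.2052  -195.93803]
 yaw -12.022781 origin [609.0593    26.479355] hinge [593.8993    29.708014]
   nearlug -13.57002190829862 -55.6261658945199
   farlug -14.63957557560557 49.25155174349584
   barrel -54.397472741023236 -8.90573011721335
   strip -121.37801842422834 -193.20034509236774
 yaw -12.460205 origin [610.75     24.55011] hinge [595.6151    27.894413]
   nearlug -15.212063164768324 -54.20912272023779
   farlug -17.08226333981529 50.657374081138556
   barrel -56.39500670259967 -7.801740854855597
   strip -121.96662357723488 -192.60234248178818
side front ang 77.47018 right ang 165.93704 corner [ 354.45438 -196.60907]
 yaw -12.529823 origin [608.26697   23.570862] hinge [593.1361    26.933552]
   nearlug -12.93473582252077 -52.73295421810034
   farlug -14.932354676566684 52.13119590072748
   barrel -54.17403835638579 -6.37564532370452
   strip -119.52106336041504 -191.255790107559
 yaw -14.062958 origin [614.06696   16.701248] hinge [599.0315   20.46756]
   nearlug -18.814623663185372 -47.805744556725756
   farlug -23.617172089575114 56.96741556709931
   barrel -61.279453397153205 -2.568391854704167
   strip -121.65660668498114 -189.13070798778608
```

View pics/c0.png

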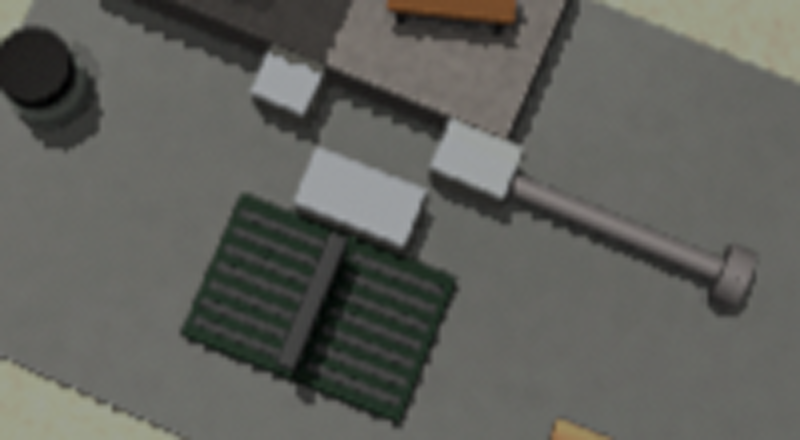

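The crop confirms the geometry. The gap between the lugs is clear, the barrel sits square to it about 42 mm short of home, and the rail runs from (259,215) to (247,246) in full-image pixels. Next I'll refine these by edge.

```bash
sed -i 's/np.arange(-6,6.01,.25)/np.arange(-w,w+.01,.2)/; s/sum(-1)):/sum(-1),w=6):/' m.py
python3 - <<'E'
from m import *
im=dict(np.load("top0.npz"))
P=lambda a:(a[0]/4+175-.375,a[1]/4+155-.375)
E={k:edge(im,P(a),P(b),40,w=2.4) for k,a,b in [("nf",(432,168),(505,197)),("ff",(250,92),(302,114)),("bb",(296,196),(405,247)),("bf",(322,150),(426,195)),("bl",(322,150),(296,196)),("br",(426,195),(405,247)),("nl",(452,120),(432,168)),("nr",(522,157),(505,197)),("fr",(323,70),(302,114)),("fl",(270,52),(250,92))]}
for k,l in E.items(): print(k,l[0].round(1),round(l[2],2))
for nm,yaw in(("",-12.2),):
    a=np.radians(yaw); ex=np.array([np.cos(a),np.sin(a)]); ey=np.array([-ex[1],ex[0]])
    for k,l in E.items(): print(k,(l[0]@ex).round(1),(l[0]@ey).round(1))
for nm,a,b in (("rail left",(328,236),(279,360)),("rail right",(345,240),(297,370))):
    l=edge(im,P(a),P(b),58,w=2.4); print(nm,l[0],l[2], l[0]@ey)
print("rail ends",cast(im,[P((337,236)),P((288,366))],58))
W=world(im);m=(W[...,2]>50)&(W[...,2]<64);m[:205]=0;m[255:]=0;m[:,:235]=0;m[:,270:]=0
for r in rect(im,m,58,5): print("rail z",*r)
# deck corners z=20
d=cast(im,[P(p) for p in((240,195),(181,334),(403,424),(457,281))],20);print("deck",d,"yaw",[np.degrees(np.arctan2(*(d[i]-d[j])[::-1])) for i,j in((0,1),(3,2))])
# pin: axis z=24
u=edge(im,P((520,178)),P((715,258)),30,w=2);v=edge(im,P((516,200)),P((708,282)),24,w=2);print("pin edges",u[0],u[2],v[0],v[2])
hc=cast(im,[P((735,270))],24);print("pin head",hc,hc@ey)
m=(W[...,2]>12);m[:205]=0;m[240:]=0;m[:,:345]=0;m[:,372:]=0
for r in rect(im,m,30,5): print("head",*r)
E
```

```text
nf [569.4 -25.5] 77.13
ff [593.   78.9] 76.61
bb [537.4  29.3] 79.28
bf [568.7  23.9] 78.49
bl [561.1  58.4] 168.56
br [550.   -0.7] 170.37
nl [583.5  -4.4] 167.17
nr [578.2 -44.2] 166.52
fr [602.3  62.5] 164.99
fl [608.3  92.8] 168.74
nf 562.0 95.4
ff 562.9 202.4
bb 519.1 142.2
bf 550.8 143.5
bl 536.1 175.6
br 537.8 115.5
nl 571.2 119.0
nr 574.5 78.9
fr 575.5 188.3
fl 574.9 219.3
rail left [497.90164   43.674908] 170.65466 147.9075120699854
rail right [489.7577    37.040016] 169.20457 139.70144477590588
rail ends [[527.9542747   34.77563325]
 [461.0254286   45.50453641]]
rail z [253. 230.] [495.   40.2] [10.5 69.2] 78.8
deck [[546.83632126  91.33012649]
 [470.53257283 105.72508067]
 [446.94884249 -13.44125909]
 [523.42098789 -27.01037432]] yaw [np.float64(-10.683477109932456), np.float64(-10.061762299590612)]
pin edges [ 567.82544  -102.279175] 77.736465 [ 558.8712  -114.43868] 76.73532
pin head [[ 554.6720563  -165.02436959]] [-44.08148238]
head [354. 222.] [ 549.7 -155.3] [31.  36.7] 6.8
```

>>> step_arm([
  {"az": 0.075, "gripper": 0.5},
  {"az": 0.075, "gripper": 0.5},
  {"az": 0.075, "gripper": 0.5},
  {"az": 0.075, "gripper": 0.5},
  {"dx": 0.0383, "dy": -0.1482, "gripper": 0.5},
  {"dx": 0.0383, "dy": -0.1482, "gripper": 0.5},
  {"dx": 0.0383, "dy": -0.1482, "gripper": 0.5},
  {"dx": 0.0383, "dy": -0.1482, "gripper": 0.5},
  {"dx": 0.0383, "dy": -0.1482, "gripper": 0.5},
  {"dx": 0.0383, "dy": -0.1482, "gripper": 0.5},
  {"dx": 0.0383, "dy": -0.1482, "gripper": 0.5},
  {"dx": 0.0383, "dy": -0.1482, "gripper": 0.5},
  {"dx": 0.0383, "dy": -0.1482, "gripper": 0.5},
  {"dx": 0.0383, "dy": -0.1482, "gripper": 0.5},
  {"dx": 0.0383, "dy": -0.1482, "gripper": 0.5},
  {"dx": 0.0383, "dy": -0.1482, "gripper": 0.5},
  {"dx": 0.0383, "dy": -0.1482, "gripper": 0.5},
  {"dx": 0.0383, "dy": -0.1482, "gripper": 0.5},
  {"dx": 0.0383, "dy": -0.1482, "gripper": 0.5},
  {"dx": 0.0383, "dy": -0.1482, "gripper": 0.5},
])

```text
invalid input
```

```bash
cat > d.py <<'E'
import sys
from h import *
def delta(x,y,z,yaw):
    from scipy.spatial.transform import Rotation as R
    s=ctrl.read_state(); r=R.from_euler("xyz",s["tool_rot"]); d=r.inv().apply(np.array([x,y,z])-s["eef_pos"])
    t=R.from_euler("xyz",[np.pi,0,np.radians(yaw)]); w=(r.inv()*t).as_rotvec(degrees=True)
    print("pos",np.round(s["eef_pos"],1),"rpy",np.degrees(s["tool_rot"]).round(2),"w",round(s["width"],1),"F",np.round(s["force"],1),"t",s["clock"])
    print("shift mm",d.round(1),"units",(d/300).round(4),"turn deg",w.round(2),"units",(w/90).round(4))
if __name__=="__main__": delta(*map(float,sys.argv[1:]))
E
python3 d.py 495 40.2 56 -10.8
```

```text
pos [ 180.6 -623.8  252.5] rpy [-179.9     0.     16.15] w 85.4 F [-0.1  0.5 -0.3] t 0.1
shift mm [ 486.7 -550.1  197.4] units [ 1.6222 -1.8336  0.658 ] turn deg [-0.1   0.03 26.95] units [-0.0011  0.0003  0.2994]
```

>>> step_arm([
  {"dx": 0, "dy": 0, "dz": 0, "ax": 0, "ay": 0, "az": 0.075, "gripper": 0.5},
  {"dx": 0, "dy": 0, "dz": 0, "ax": 0, "ay": 0, "az": 0.075, "gripper": 0.5},
  {"dx": 0, "dy": 0, "dz": 0, "ax": 0, "ay": 0, "az": 0.075, "gripper": 0.5},
  {"dx": 0, "dy": 0, "dz": 0, "ax": 0, "ay": 0, "az": 0.075, "gripper": 0.5},
])

```text
clock: 0.6
eef_pos: [180.7, -624.0, 252.8]
tool_rot: [-3.141, 0.0, -0.193]
force: [0.2, 0.8, 0.4]
width: 42.9
gripper_force: 0.0
```

```bash
python3 d.py 495 40.2 56 -10.8
```

```text
pos [ 180.7 -624.   252.8] rpy [-1.7994e+02  3.0000e-02 -1.1070e+01] w 42.9 F [0.2 0.8 0.4] t 0.6
shift mm [ 180.9 -712.   197.4] units [ 0.6031 -2.3734  0.6581] turn deg [-0.06  0.03 -0.27] units [-0.0007  0.0003 -0.0031]
```

>>> step_arm([
  {"dx": 0.02, "dy": -0.08, "dz": 0, "ax": 0, "ay": 0, "az": 0, "gripper": 0.5},
  {"dx": 0.04, "dy": -0.16, "dz": 0, "ax": 0, "ay": 0, "az": -0.003, "gripper": 0.5},
  {"dx": 0.04, "dy": -0.16, "dz": 0, "ax": 0, "ay": 0, "az": 0, "gripper": 0.5},
  {"dx": 0.04, "dy": -0.16, "dz": 0, "ax": 0, "ay": 0, "az": 0, "gripper": 0.5},
  {"dx": 0.04, "dy": -0.16, "dz": 0, "ax": 0, "ay": 0, "az": 0, "gripper": 0.5},
  {"dx": 0.04, "dy": -0.16, "dz": 0, "ax": 0, "ay": 0, "az": 0, "gripper": 0.5},
  {"dx": 0.04, "dy": -0.16, "dz": 0, "ax": 0, "ay": 0, "az": 0, "gripper": 0.5},
  {"dx": 0.04, "dy": -0.16, "dz": 0, "ax": 0, "ay": 0, "az": 0, "gripper": 0.5},
  {"dx": 0.04, "dy": -0.16, "dz": 0, "ax": 0, "ay": 0, "az": 0, "gripper": 0.5},
  {"dx": 0.04, "dy": -0.16, "dz": 0, "ax": 0, "ay": 0, "az": 0, "gripper": 0.5},
  {"dx": 0.04, "dy": -0.16, "dz": 0, "ax": 0, "ay": 0, "az": 0, "gripper": 0.5},
  {"dx": 0.04, "dy": -0.16, "dz": 0, "ax": 0, "ay": 0, "az": 0, "gripper": 0.5},
  {"dx": 0.04, "dy": -0.16, "dz": 0, "ax": 0, "ay": 0, "az": 0, "gripper": 0.5},
  {"dx": 0.04, "dy": -0.16, "dz": 0.04, "ax": 0, "ay": 0, "az": 0, "gripper": 0.5},
  {"dx": 0.04, "dy": -0.16, "dz": 0.1, "ax": 0, "ay": 0, "az": 0, "gripper": 0.5},
  {"dx": 0.023, "dy": -0.053, "dz": 0.1, "ax": 0, "ay": 0, "az": 0, "gripper": 0.5},
  {"dx": 0, "dy": 0, "dz": 0.1, "ax": 0, "ay": 0, "az": 0, "gripper": 0.5},
  {"dx": 0, "dy": 0, "dz": 0.1, "ax": 0, "ay": 0, "az": 0, "gripper": 0.5},
  {"dx": 0, "dy": 0, "dz": 0, "ax": 0, "ay": 0, "az": 0, "gripper": 0.5},
])

```text
clock: 2.98
eef_pos: [487.9, 41.9, 119.6]
tool_rot: [3.14, 0.005, -0.185]
force: [-0.8, -0.4, 0.3]
width: 42.4
gripper_force: 0.0
```

```bash
python3 d.py 495 40.2 56 -10.8; python3 -c "
from h import *
im=grab('side'); np.savez('side1.npz',**im); c=cv2.cvtColor(im['color'],cv2.COLOR_RGB2BGR)[150:290,190:360]
cv2.imwrite('pics/s1.png',cv2.resize(c,(680,560),interpolation=cv2.INTER_CUBIC))"
```

```text
pos [487.9  41.9 119.6] rpy [179.91   0.28 -10.57] w 42.4 F [-0.8 -0.4  0.3] t 2.975
shift mm [ 7.6  0.3 63.5] units [0.0253 0.001  0.2117] turn deg [0.09 0.28 0.23] units [0.001  0.0031 0.0025]
```

View pics/s1.png

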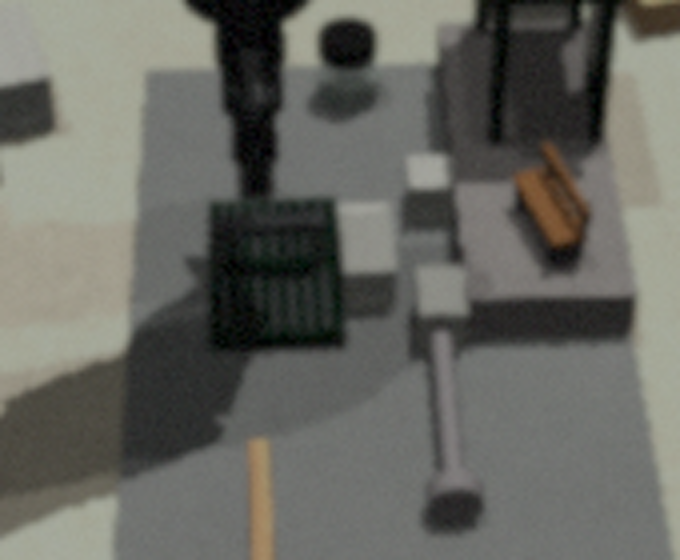

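The side view has the fingers above the rail, with the near lug at crop (440,290) and the pin head at (452,505). Descending to grip.

>>> step_arm([
  {"dx": 0.025, "dy": 0.001, "dz": 0.04, "ax": 0.001, "ay": 0.003, "az": 0.0025, "gripper": 0.5},
  {"dx": 0, "dy": 0, "dz": 0.06, "ax": 0, "ay": 0, "az": 0, "gripper": 0.5},
  {"dx": 0, "dy": 0, "dz": 0.06, "ax": 0, "ay": 0, "az": 0, "gripper": 0.5},
  {"dx": 0, "dy": 0, "dz": 0.05, "ax": 0, "ay": 0, "az": 0, "gripper": 0.5},
  {"dx": 0, "dy": 0, "dz": 0, "ax": 0, "ay": 0, "az": 0, "gripper": 0.5},
  {"dx": 0, "dy": 0, "dz": 0, "ax": 0, "ay": 0, "az": 0, "gripper": 0.5},
])

```text
clock: 3.78
eef_pos: [497.8, 40.4, 58.8]
tool_rot: [-3.14, -0.006, -0.189]
force: [0.3, -0.4, -0.5]
width: 42.7
gripper_force: 0.0
```

```bash
python3 d.py 495 40.2 56 -10.8
```

```text
pos [497.8  40.4  58.8] rpy [-179.89   -0.32  -10.82] w 42.7 F [ 0.3 -0.4 -0.5] t 3.775
shift mm [-2.7  0.7  2.7] units [-0.009   0.0023  0.0091] turn deg [-0.11 -0.32 -0.02] units [-0.0012 -0.0036 -0.0002]
```

>>> step_arm([
  {"dx": -0.004, "dy": 0.002, "dz": 0.005, "ax": 0, "ay": -0.003, "az": 0, "gripper": 0},
  {"dx": 0, "dy": 0, "dz": 0, "ax": 0, "ay": 0, "az": 0, "gripper": 0},
  {"dx": 0, "dy": 0, "dz": 0, "ax": 0, "ay": 0, "az": 0, "gripper": 0},
  {"dx": 0, "dy": 0, "dz": 0, "ax": 0, "ay": 0, "az": 0, "gripper": 0},
  {"dx": 0, "dy": 0, "dz": 0, "ax": 0, "ay": 0, "az": 0, "gripper": 0},
])

```text
clock: 4.4
eef_pos: [496.2, 40.0, 57.3]
tool_rot: [-3.14, -0.001, -0.189]
force: [-0.1, -0.1, 6.8]
width: 8.5
gripper_force: 59.0
```

```bash
cat > look.py <<'E'
from m import *
import sys
# ramp & hinge from side view white tops (z=40) 
n=sys.argv[1]; im=grab("top"); np.savez(n+".npz",**im); save(im,"pics/"+n+".png")
c=im["color"].astype(int); w=(c.min(-1)>135); w[:150]=0; w[240:]=0; w[:,:215]=0; w[:,330:]=0
for r in rect(im,w,40,20): print("white",*r)
E
python3 look.py t1; python3 d.py 535.9 41.7 57 -12.5
```

```text
white [270. 166.] [632.   33.7] [60.5 12.7] 3.6
white [263. 156.] [650.9  52.4] [24.  10.4] 11.1
white [303. 199.] [588.8 -41. ] [188.3 110.4] 9.1
pos [496.2  40.   57.3] rpy [-1.799e+02 -4.000e-02 -1.081e+01] w 8.6 F [-0.4  0.1  5.7] t 4.45
shift mm [38.7 -9.1  0.4] units [ 0.1289 -0.0303  0.0012] turn deg [-0.1  -0.04  1.69] units [-0.0011 -0.0004  0.0188]
```

>>> step_arm([
  {"dx": 0, "dy": -0.01, "dz": 0, "ax": 0, "ay": 0, "az": 0.006, "gripper": 0},
  {"dx": 0, "dy": -0.01, "dz": 0, "ax": 0, "ay": 0, "az": 0.006, "gripper": 0},
  {"dx": 0, "dy": -0.01, "dz": 0, "ax": 0, "ay": 0, "az": 0.006, "gripper": 0},
  {"dx": 0, "dy": 0, "dz": 0, "ax": 0, "ay": 0, "az": 0, "gripper": 0},
  {"dx": 0, "dy": 0, "dz": 0, "ax": 0, "ay": 0, "az": 0, "gripper": 0},
])

```text
clock: 5.08
eef_pos: [497.6, 46.7, 57.3]
tool_rot: [3.141, -0.0, -0.219]
force: [-1.0, -4.7, 6.3]
width: 8.5
gripper_force: 59.2
```

```bash
python3 d.py 537.1 41.5 57 -12.5; python3 -c "
from h import *
im=grab('side'); np.savez('side2.npz',**im); c=cv2.cvtColor(im['color'],cv2.COLOR_RGB2BGR)[170:260,220:350]
cv2.imwrite('pics/s2.png',cv2.resize(c,(780,540),interpolation=cv2.INTER_CUBIC))"
```

```text
pos [497.6  46.7  57.3] rpy [ 1.7997e+02 -1.0000e-02 -1.2570e+01] w 8.5 F [-1.  -4.7  6.3] t 5.075
shift mm [39.7 -3.5  0.3] units [ 0.1324 -0.0117  0.0011] turn deg [ 0.03 -0.01 -0.07] units [ 0.0004 -0.0002 -0.0007]
```

View pics/s2.png

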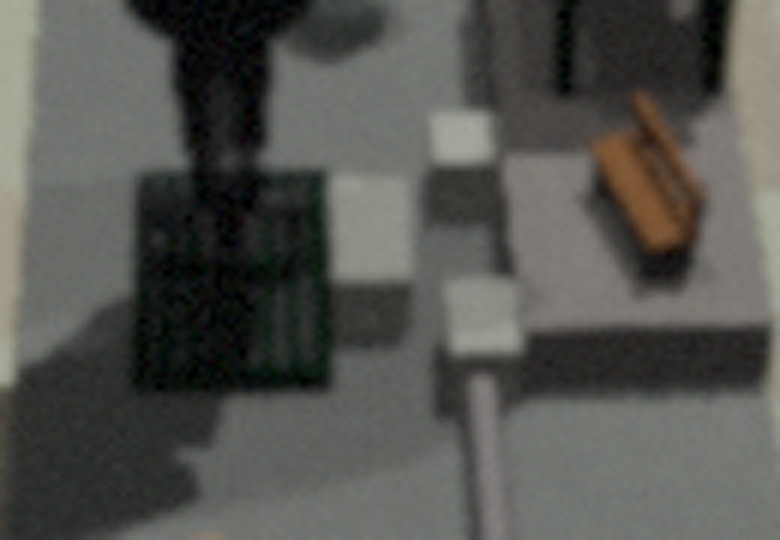

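The side crop shows the barrel spanning rows 175–280, nearly lined up with the gap between the lugs (165–278). I'll measure the offset.

```bash
cat > gap.py <<'E'
from m import *
def gap(im,E,P,w=2.2):
    a=np.radians(-12.5); ex=np.array([np.cos(a),np.sin(a)]); ey=np.array([-ex[1],ex[0]])
    for k,p,q in E:
        l=edge(im,P(p),P(q),40,w=w); print(k,"x",(l[0]@ex).round(1),"y",(l[0]@ey).round(1),"ang",round(l[2],1))
E
python3 - <<'E'
from gap import *
im=dict(np.load("side2.npz")); P=lambda a:(a[0]/6+220-.4,a[1]/6+170-.4)
gap(im,[("near inner",(447,279),(515,275)),("bar near",(337,280),(409,281)),("bar far",(332,174),(407,178)),("far inner",(433,167),(494,163)),("near front",(445,282),(447,350)),("far front",(430,115),(434,163)),("bar back",(330,180),(334,275)),("bar front",(408,182),(411,278))],P)
E
```

```text
near inner x 577.6 y 121.1 ang 170.6
bar near x 537.0 y 119.8 ang 164.9
bar far x 535.2 y 181.6 ang 154.6
far inner x 573.5 y 189.0 ang 170.7
near front x 561.8 y 99.7 ang 79.2
far front x 561.7 y 203.5 ang 82.6
bar back x 516.8 y 149.8 ang 78.5
bar front x 552.3 y 148.8 ang 70.1
```

>>> step_arm([
  {"dx": 0, "dy": -0.013, "dz": 0, "ax": 0, "ay": 0, "az": 0, "gripper": 0},
  {"dx": 0, "dy": 0, "dz": 0, "ax": 0, "ay": 0, "az": 0, "gripper": 0},
  {"dx": 0.02, "dy": 0, "dz": 0, "ax": 0, "ay": 0, "az": 0, "gripper": 0},
  {"dx": 0, "dy": 0, "dz": 0, "ax": 0, "ay": 0, "az": 0, "gripper": 0},
])

```text
clock: 5.62
eef_pos: [498.7, 50.7, 57.3]
tool_rot: [3.14, 0.011, -0.218]
force: [-11.8, -1.0, 18.7]
width: 8.9
gripper_force: 60.8
```

```bash
python3 d.py 537.1 41.5 57 -12.5; python3 - <<'E'
from gap import *
im=grab("side"); P=lambda a:(a[0]/6+220-.4,a[1]/6+170-.4)
gap(im,[("near inner",(447,279),(515,275)),("bar near",(352,275),(424,276)),("bar far",(347,169),(422,173)),("far inner",(433,167),(494,163)),("bar front",(423,177),(426,273))],P)
E
```

```text
pos [498.7  50.7  57.3] rpy [179.9    0.63 -12.47] w 8.9 F [-11.8  -1.   18.7] t 5.625
shift mm [39.5  0.6 -0.1] units [ 0.1317  0.0021 -0.0005] turn deg [0.1  0.63 0.03] units [0.0011 0.007  0.0003]
near inner x 575.6 y 121.1 ang 170.2
bar near x 539.0 y 123.5 ang 170.8
bar far x 540.0 y 185.8 ang 157.0
far inner x 574.8 y 189.0 ang 171.1
bar front x 552.8 y 155.1 ang 70.6
```

>>> step_arm([
  {"dx": 0, "dy": 0, "dz": -0.008, "ax": 0, "ay": 0, "az": 0, "gripper": 0},
  {"dx": 0, "dy": 0, "dz": 0, "ax": 0, "ay": 0, "az": 0, "gripper": 0},
  {"dx": 0.02, "dy": 0, "dz": 0, "ax": 0, "ay": 0, "az": 0, "gripper": 0},
  {"dx": 0, "dy": 0, "dz": 0, "ax": 0, "ay": 0, "az": 0, "gripper": 0},
])

```text
clock: 6.18
eef_pos: [511.4, 49.9, 59.1]
tool_rot: [-3.14, -0.001, -0.217]
force: [-0.1, -0.2, -1.5]
width: 8.8
gripper_force: 58.4
```

```bash
python3 d.py 537.1 41.5 57 -12.5
```

```text
pos [511.4  49.9  59.1] rpy [-1.799e+02 -7.000e-02 -1.245e+01] w 8.8 F [-0.1 -0.2 -1.5] t 6.175
shift mm [26.9  2.7  2.1] units [0.0897 0.009  0.007 ] turn deg [-0.1  -0.07  0.05] units [-0.0012 -0.0008  0.0005]
```

>>> step_arm([
  {"dx": 0, "dy": 0.008, "dz": 0, "ax": 0, "ay": 0, "az": 0, "gripper": 0},
  {"dx": 0, "dy": 0, "dz": 0.003, "ax": 0, "ay": 0, "az": 0, "gripper": 0},
  {"dx": 0, "dy": 0, "dz": 0, "ax": 0, "ay": 0, "az": 0, "gripper": 0},
])

```text
clock: 6.55
eef_pos: [509.6, 47.7, 58.2]
tool_rot: [-3.14, 0.0, -0.217]
force: [-1.0, -0.3, -2.2]
width: 8.7
gripper_force: 58.4
```

```bash
python3 d.py 537.1 41.5 57 -12.5; python3 - <<'E'
from gap import *
im=grab("side"); save(im,"pics/s3f.png"); c=cv2.imread("pics/s3f.png")[170:260,220:350]; cv2.imwrite('pics/s3.png',cv2.resize(c,(780,540),interpolation=cv2.INTER_CUBIC)); np.savez("side3.npz",**im)
E
```

```text
pos [509.6  47.7  58.2] rpy [-1.7991e+02  2.0000e-02 -1.2430e+01] w 8.7 F [-1.  -0.3 -2.2] t 6.55
shift mm [28.2  0.2  1.2] units [0.0939 0.0005 0.0041] turn deg [-0.09  0.02  0.07] units [-0.001   0.0002  0.0007]
```

View pics/s3.png

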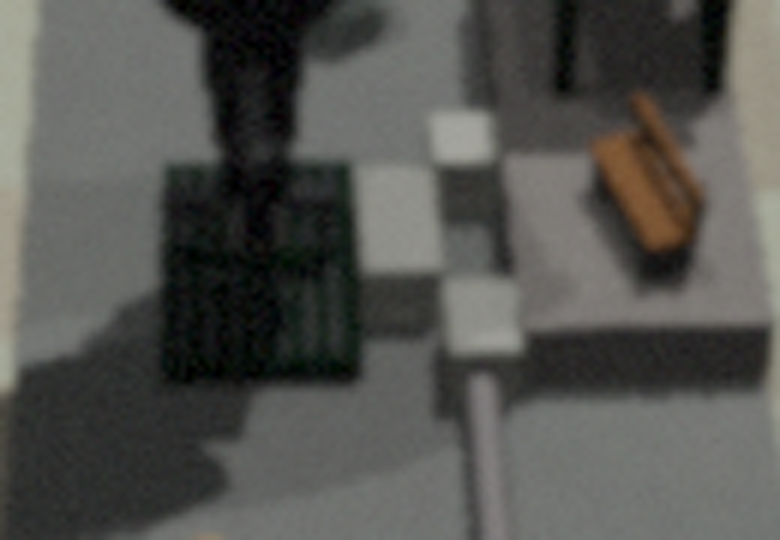

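The barrel's front edge is now at the lug mouth (crop 440,220). Near clearance is about 7 crop px and the far side is close to flush, so I'm checking numerically.

```bash
python3 - <<'E'
from gap import *
im=dict(np.load("side3.npz")); P=lambda a:(a[0]/6+220-.4,a[1]/6+170-.4)
gap(im,[("near inner",(452,279),(515,275)),("bar near",(362,272),(436,273)),("bar far",(360,166),(428,168)),("far inner",(443,167),(494,163)),("bar front",(439,177),(441,268)),("bar back",(358,170),(362,268)),("far front",(430,115),(434,160))],P)
E
```

```text
near inner x 581.7 y 121.2 ang 169.7
bar near x 544.4 y 125.1 ang 175.6
bar far x 544.7 y 186.4 ang 164.6
far inner x 579.3 y 189.3 ang 169.7
bar front x 561.3 y 151.2 ang 77.6
bar back x 528.3 y 153.0 ang 79.1
far front x 561.4 y 203.5 ang 80.3
```

>>> step_arm([
  {"dx": 0.016, "dy": 0, "dz": 0, "ax": 0, "ay": 0, "az": 0, "gripper": 0},
  {"dx": 0.016, "dy": 0, "dz": 0, "ax": 0, "ay": 0, "az": 0, "gripper": 0},
  {"dx": 0.016, "dy": 0, "dz": 0, "ax": 0, "ay": 0, "az": 0, "gripper": 0},
  {"dx": 0.016, "dy": 0, "dz": 0, "ax": 0, "ay": 0, "az": 0, "gripper": 0},
  {"dx": 0.016, "dy": 0, "dz": 0, "ax": 0, "ay": 0, "az": 0, "gripper": 0},
  {"dx": 0, "dy": 0, "dz": 0, "ax": 0, "ay": 0, "az": 0, "gripper": 0},
  {"dx": 0, "dy": 0, "dz": 0, "ax": 0, "ay": 0, "az": 0, "gripper": 0},
])

```text
clock: 7.48
eef_pos: [533.0, 42.6, 58.3]
tool_rot: [-3.14, 0.001, -0.217]
force: [0.2, 0.1, -1.6]
width: 8.4
gripper_force: 58.4
```

```bash
python3 d.py 537.1 41.5 57 -12.5
```

```text
pos [533.   42.6  58.3] rpy [-1.7991e+02  3.0000e-02 -1.2430e+01] w 8.4 F [ 0.2  0.1 -1.6] t 7.475
shift mm [4.3 0.2 1.3] units [0.0143 0.0006 0.0042] turn deg [-0.09  0.03  0.07] units [-0.0009  0.0003  0.0008]
```

Free so far. Next I'll lower the ramp about 1 mm onto the board and press on until it makes contact.

>>> step_arm([
  {"dx": 0.01, "dy": 0, "dz": 0.002, "ax": 0, "ay": 0, "az": 0, "gripper": 0},
  {"dx": 0.01, "dy": 0, "dz": 0, "ax": 0, "ay": 0, "az": 0, "gripper": 0},
  {"dx": 0, "dy": 0, "dz": 0, "ax": 0, "ay": 0, "az": 0, "gripper": 0},
  {"dx": 0, "dy": 0, "dz": 0, "ax": 0, "ay": 0, "az": 0, "gripper": 0},
])

```text
clock: 7.98
eef_pos: [537.7, 41.7, 57.5]
tool_rot: [-3.14, 0.003, -0.217]
force: [-4.4, 2.4, -0.1]
width: 8.7
gripper_force: 58.7
```

```bash
python3 d.py 537.1 41.5 57 -12.5
```

```text
pos [537.7  41.7  57.5] rpy [-1.7992e+02  1.6000e-01 -1.2410e+01] w 8.7 F [-4.4  2.4 -0.1] t 7.975
shift mm [-0.6  0.3  0.5] units [-0.0019  0.0012  0.0017] turn deg [-0.08  0.16  0.09] units [-0.0009  0.0017  0.001 ]
```

>>> step_arm([
  {"dx": 0.01, "dy": 0, "dz": 0.001, "ax": 0, "ay": 0, "az": 0, "gripper": 0},
  {"dx": 0, "dy": 0, "dz": 0, "ax": 0, "ay": 0, "az": 0, "gripper": 0},
  {"dx": 0, "dy": 0, "dz": 0, "ax": 0, "ay": 0, "az": 0, "gripper": 0},
])

```text
clock: 8.35
eef_pos: [537.7, 41.7, 57.4]
tool_rot: [-3.141, 0.008, -0.216]
force: [-10.8, 3.6, 6.8]
width: 8.5
gripper_force: 59.7
```

```bash
python3 d.py 537.1 41.5 57 -12.5;  python3 - <<'E'
from gap import *
im=grab("side"); save(im,"pics/s4f.png"); c=cv2.imread("pics/s4f.png")[170:260,220:350]; cv2.imwrite('pics/s4.png',cv2.resize(c,(780,540),interpolation=cv2.INTER_CUBIC)); np.savez("side4.npz",**im)
E
```

```text
pos [537.7  41.7  57.4] rpy [-179.96    0.48  -12.37] w 8.5 F [-10.8   3.6   6.8] t 8.35
shift mm [-0.6  0.3  0.4] units [-0.0019  0.0011  0.0012] turn deg [-0.04  0.48  0.13] units [-0.0005  0.0053  0.0014]
```

View pics/s4.png

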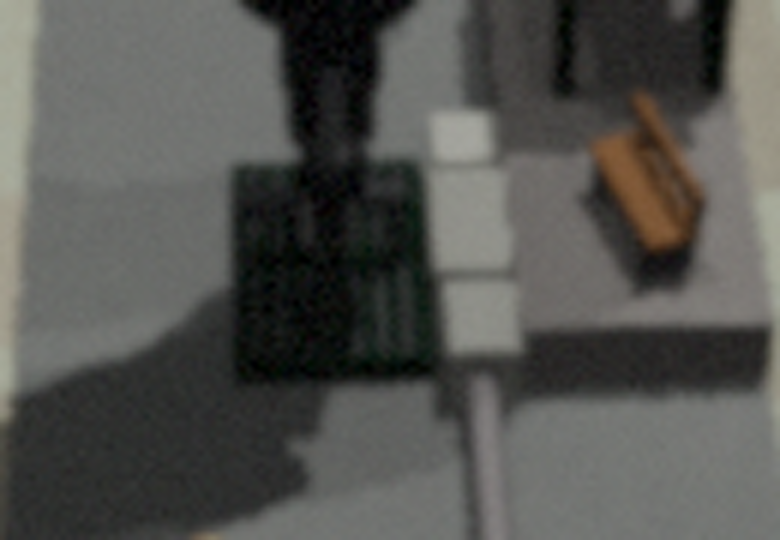

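The ramp is home: at crop (470,220) its barrel fills the gap, with thin seams to both lugs and its face against the platform. Now I'll relax, release and retreat upward.

>>> step_arm([
  {"dx": -0.008, "dy": 0, "dz": -0.002, "ax": 0, "ay": 0, "az": 0, "gripper": 0},
  {"dx": 0, "dy": 0, "dz": 0, "ax": 0, "ay": 0, "az": 0, "gripper": 0},
  {"dx": 0, "dy": 0, "dz": 0, "ax": 0, "ay": 0, "az": 0, "gripper": 0.4},
  {"dx": 0, "dy": 0, "dz": 0, "ax": 0, "ay": 0, "az": 0, "gripper": 0.4},
  {"dx": 0, "dy": 0, "dz": 0, "ax": 0, "ay": 0, "az": 0, "gripper": 0.4},
  {"dx": 0, "dy": 0, "dz": -0.06, "ax": 0, "ay": 0, "az": 0, "gripper": 0.4},
  {"dx": 0, "dy": 0, "dz": -0.12, "ax": 0, "ay": 0, "az": 0, "gripper": 0.4},
  {"dx": 0, "dy": 0, "dz": -0.12, "ax": 0, "ay": 0, "az": 0, "gripper": 0.4},
  {"dx": 0, "dy": 0, "dz": 0, "ax": 0, "ay": 0, "az": 0, "gripper": 0},
])

```text
clock: 9.52
eef_pos: [542.1, 41.1, 151.9]
tool_rot: [-3.138, -0.007, -0.217]
force: [0.3, 0.9, -0.2]
width: 17.1
gripper_force: 0.0
```

```bash
python3 d.py 540.4 -215.4 35 -12.5
```

```text
pos [542.1  41.1 151.9] rpy [-179.77   -0.41  -12.44] w 17.1 F [ 0.3  0.9 -0.2] t 9.525
shift mm [ 52.8 251.3 116.3] units [0.1759 0.8377 0.3875] turn deg [-0.23 -0.41  0.06] units [-0.0025 -0.0045  0.0006]
```

>>> step_arm([
  {"dx": 0.026, "dy": 0.118, "dz": 0, "ax": 0, "ay": 0, "az": 0, "gripper": 0},
  {"dx": 0.025, "dy": 0.12, "dz": 0, "ax": 0, "ay": 0, "az": 0, "gripper": 0},
  {"dx": 0.025, "dy": 0.12, "dz": 0, "ax": 0, "ay": 0, "az": 0, "gripper": 0},
  {"dx": 0.025, "dy": 0.12, "dz": 0, "ax": 0, "ay": 0, "az": 0, "gripper": 0},
  {"dx": 0.025, "dy": 0.12, "dz": 0, "ax": 0, "ay": 0, "az": 0, "gripper": 0},
  {"dx": 0.025, "dy": 0.12, "dz": 0, "ax": 0, "ay": 0, "az": 0, "gripper": 0},
  {"dx": 0.025, "dy": 0.12, "dz": 0, "ax": 0, "ay": 0, "az": 0, "gripper": 0},
  {"dx": 0, "dy": 0, "dz": 0.08, "ax": 0, "ay": 0, "az": 0, "gripper": 0},
  {"dx": 0, "dy": 0, "dz": 0.08, "ax": 0, "ay": 0, "az": 0, "gripper": 0},
  {"dx": 0, "dy": 0, "dz": 0, "ax": 0, "ay": 0, "az": 0, "gripper": 0},
  {"dx": 0, "dy": 0, "dz": 0, "ax": 0, "ay": 0, "az": 0, "gripper": 0},
])

```text
clock: 10.9
eef_pos: [537.5, -215.9, 100.3]
tool_rot: [-3.14, -0.001, -0.217]
force: [1.2, 1.3, -0.0]
width: 0.2
gripper_force: 0.0
```

```bash
python3 d.py 540.4 -215.4 35 -12.5; python3 - <<'E'
from gap import *
im=grab("top"); save(im,"pics/t5f.png"); np.savez("top5.npz",**im); c=cv2.imread("pics/t5f.png")[145:265,215:415]; cv2.imwrite('pics/t5.png',cv2.resize(c,(800,480),interpolation=cv2.INTER_CUBIC))
E
```

```text
pos [ 537.5 -215.9  100.3] rpy [-1.7992e+02 -4.0000e-02 -1.2420e+01] w 0.2 F [ 1.2  1.3 -0. ] t 10.9
shift mm [ 2.7 -1.  65.3] units [ 0.0091 -0.0033  0.2175] turn deg [-0.08 -0.04  0.08] units [-0.0009 -0.0004  0.0009]
```

View pics/t5.png

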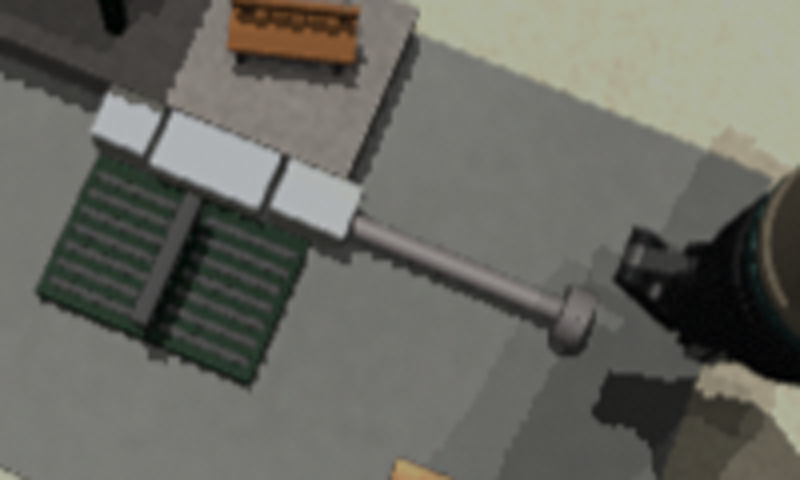

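The top view shows equal thin seams on both sides of the barrel and the ramp square. The pin head is at crop (573,318) and the shut fingers are just beyond it. I'll descend, then push along the axis.

>>> step_arm([
  {"dx": 0.009, "dy": 0, "dz": 0.06, "ax": 0, "ay": 0, "az": 0, "gripper": 0},
  {"dx": 0, "dy": 0, "dz": 0.08, "ax": 0, "ay": 0, "az": 0, "gripper": 0},
  {"dx": 0, "dy": 0, "dz": 0.07, "ax": 0, "ay": 0, "az": 0, "gripper": 0},
  {"dx": 0, "dy": 0, "dz": 0, "ax": 0, "ay": 0, "az": 0, "gripper": 0},
  {"dx": 0, "dy": 0, "dz": 0, "ax": 0, "ay": 0, "az": 0, "gripper": 0},
])

```text
clock: 11.58
eef_pos: [540.2, -216.4, 36.9]
tool_rot: [-3.14, -0.001, -0.217]
force: [0.6, -1.2, 0.5]
width: -0.0
gripper_force: 0.0
```

```bash
python3 - <<'E'
from h import *; from d import delta
a=np.radians(-12.5); ex=np.array([np.cos(a),np.sin(a)]); ey=np.array([-ex[1],ex[0]]); H=np.array([594.5,28.7])
im=dict(np.load("top5.npz")); q=cast(im,[(573/4+215-.4,318/4+145-.4),(360/4+215-.4,225/4+145-.4)],24)-H
print("head",q@ex,q@ey)
p=H-103.5*ey; delta(p[0],p[1],35,-12.5)
E
```

```text
head [-1.19034721  0.98522634] [-198.21405876  -80.23270264]
pos [ 540.2 -216.4   36.9] rpy [-1.7992e+02 -4.0000e-02 -1.2430e+01] w -0.0 F [ 0.6 -1.2  0.5] t 11.575
shift mm [   0.2 -147.5    2.1] units [ 0.0006 -0.4918  0.0071] turn deg [-0.08 -0.04  0.07] units [-0.0009 -0.0004  0.0008]
```

>>> step_arm([
  {"dx": 0, "dy": -0.04, "dz": 0.004, "ax": 0, "ay": 0, "az": 0, "gripper": 0},
  {"dx": 0, "dy": -0.04, "dz": 0, "ax": 0, "ay": 0, "az": 0, "gripper": 0},
  {"dx": 0, "dy": -0.03, "dz": 0, "ax": 0, "ay": 0, "az": 0, "gripper": 0},
  {"dx": 0, "dy": -0.03, "dz": 0, "ax": 0, "ay": 0, "az": 0, "gripper": 0},
  {"dx": 0, "dy": -0.03, "dz": 0, "ax": 0, "ay": 0, "az": 0, "gripper": 0},
  {"dx": 0, "dy": -0.03, "dz": 0, "ax": 0, "ay": 0, "az": 0, "gripper": 0},
  {"dx": 0, "dy": 0, "dz": 0, "ax": 0, "ay": 0, "az": 0, "gripper": 0},
])

```text
clock: 12.45
eef_pos: [553.0, -156.2, 35.5]
tool_rot: [-3.139, 0.0, -0.216]
force: [0.2, -0.5, -0.7]
width: 0.0
gripper_force: 0.0
```

```bash
cat > p.py <<'E'
from h import *; from d import delta
a=np.radians(-12.5); ex=np.array([np.cos(a),np.sin(a)]); ey=np.array([-ex[1],ex[0]]); H=np.array([594.5,28.7])
p=H-103.5*ey; delta(p[0],p[1],35,-12.5)
E
python3 p.py
```

```text
pos [ 553.  -156.2   35.5] rpy [-1.7985e+02  1.0000e-02 -1.2350e+01] w 0.0 F [ 0.2 -0.5 -0.7] t 12.45
shift mm [  0.8 -86.    0.7] units [ 0.0025 -0.2866  0.0023] turn deg [-0.15  0.01  0.15] units [-0.0017  0.0001  0.0017]
```

Little force so far. Continuing.

>>> step_arm([
  {"dx": 0.001, "dy": -0.03, "dz": 0, "ax": 0, "ay": 0, "az": 0, "gripper": 0},
  {"dx": 0.001, "dy": -0.03, "dz": 0, "ax": 0, "ay": 0, "az": 0, "gripper": 0},
  {"dx": 0, "dy": -0.03, "dz": 0, "ax": 0, "ay": 0, "az": 0, "gripper": 0},
  {"dx": 0, "dy": -0.03, "dz": 0, "ax": 0, "ay": 0, "az": 0, "gripper": 0},
  {"dx": 0, "dy": -0.03, "dz": 0, "ax": 0, "ay": 0, "az": 0, "gripper": 0},
  {"dx": 0, "dy": 0, "dz": 0, "ax": 0, "ay": 0, "az": 0, "gripper": 0},
])

```text
clock: 13.2
eef_pos: [563.3, -112.3, 35.6]
tool_rot: [-3.139, 0.0, -0.215]
force: [-0.7, 0.2, 0.9]
width: 0.3
gripper_force: 0.0
```

```bash
python3 p.py; python3 - <<'E'
from h import *
im=grab("side"); save(im,"pics/s6f.png"); np.savez("side6.npz",**im); c=cv2.imread("pics/s6f.png")[170:290,210:350]; cv2.imwrite('pics/s6.png',cv2.resize(c,(700,600),interpolation=cv2.INTER_CUBIC))
E
```

```text
pos [ 563.3 -112.3   35.6] rpy [-179.86    0.    -12.32] w 0.3 F [-0.7  0.2  0.9] t 13.2
shift mm [  0.1 -40.9   0.7] units [ 0.0003 -0.1364  0.0022] turn deg [-0.14  0.    0.18] units [-0.0015  0.      0.0019]
```

View pics/s6.png

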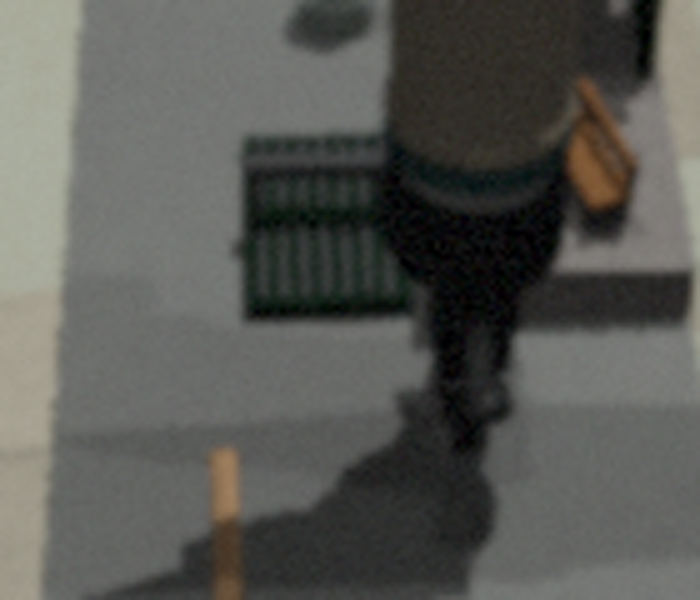

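The finger tips are at crop (465,430) behind the pin head at (490,400), so the pin is sliding in and the ramp is unmoved. Continuing to the stop.

>>> step_arm([
  {"dx": 0, "dy": -0.025, "dz": 0, "ax": 0, "ay": 0, "az": 0, "gripper": 0},
  {"dx": 0, "dy": -0.025, "dz": 0, "ax": 0, "ay": 0, "az": 0, "gripper": 0},
  {"dx": 0, "dy": -0.025, "dz": 0, "ax": 0, "ay": 0, "az": 0, "gripper": 0},
  {"dx": 0, "dy": -0.025, "dz": 0, "ax": 0, "ay": 0, "az": 0, "gripper": 0},
  {"dx": 0, "dy": -0.015, "dz": 0, "ax": 0, "ay": 0, "az": 0, "gripper": 0},
  {"dx": 0, "dy": 0, "dz": 0, "ax": 0, "ay": 0, "az": 0, "gripper": 0},
  {"dx": 0, "dy": 0, "dz": 0, "ax": 0, "ay": 0, "az": 0, "gripper": 0},
])

```text
clock: 14.12
eef_pos: [570.4, -80.1, 35.7]
tool_rot: [-3.14, 0.0, -0.217]
force: [-0.3, -0.0, 0.0]
width: -0.1
gripper_force: 0.0
```

```bash
python3 p.py
```

```text
pos [570.4 -80.1  35.7] rpy [-179.9     0.    -12.43] w -0.1 F [-0.3 -0.   0. ] t 14.125
shift mm [-0.  -7.9  0.7] units [-0.     -0.0265  0.0022] turn deg [-0.1   0.    0.07] units [-0.0011  0.      0.0008]
```

>>> step_arm([
  {"dx": 0, "dy": -0.012, "dz": 0, "ax": 0, "ay": 0, "az": 0, "gripper": 0},
  {"dx": 0, "dy": -0.012, "dz": 0, "ax": 0, "ay": 0, "az": 0, "gripper": 0},
  {"dx": 0, "dy": 0, "dz": 0, "ax": 0, "ay": 0, "az": 0, "gripper": 0},
  {"dx": 0, "dy": 0, "dz": 0, "ax": 0, "ay": 0, "az": 0, "gripper": 0},
])

```text
clock: 14.62
eef_pos: [572.0, -72.9, 35.7]
tool_rot: [-3.14, -0.0, -0.217]
force: [-1.7, -0.1, 0.1]
width: -0.4
gripper_force: 0.0
```

```bash
python3 p.py; python3 - <<'E'
from h import *
im=grab("top"); save(im,"pics/t7f.png"); np.savez("top7.npz",**im); c=cv2.imread("pics/t7f.png")[125:265,215:415]; cv2.imwrite('pics/t7.png',cv2.resize(c,(800,560),interpolation=cv2.INTER_CUBIC))
E
```

```text
pos [572.  -72.9  35.7] rpy [-179.9    -0.    -12.42] w -0.4 F [-1.7 -0.1  0.1] t 14.625
shift mm [-0.  -0.5  0.7] units [-0.0001 -0.0018  0.0022] turn deg [-0.1  -0.    0.08] units [-0.0011 -0.      0.0009]
```

View pics/t7.png

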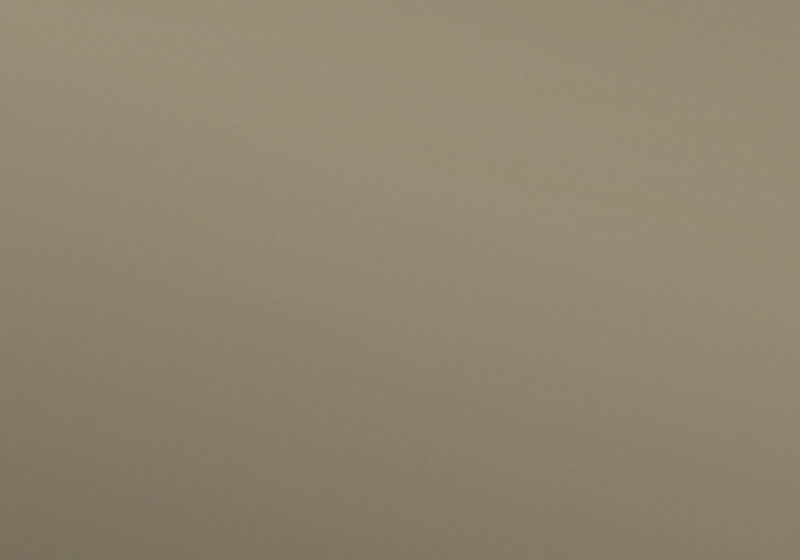

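The arm fills the top view, so that picture shows nothing of the fit. My picture allowance is used up, so I'll go on by force and numeric measurement.

>>> step_arm([
  {"dx": 0, "dy": -0.01, "dz": 0, "ax": 0, "ay": 0, "az": 0, "gripper": 0},
  {"dx": 0, "dy": -0.01, "dz": 0, "ax": 0, "ay": 0, "az": 0, "gripper": 0},
  {"dx": 0, "dy": 0, "dz": 0, "ax": 0, "ay": 0, "az": 0, "gripper": 0},
  {"dx": 0, "dy": 0, "dz": 0, "ax": 0, "ay": 0, "az": 0, "gripper": 0},
])

```text
clock: 15.18
eef_pos: [572.3, -71.4, 35.7]
tool_rot: [3.139, 0.0, -0.22]
force: [-2.0, -8.1, 0.7]
width: -0.2
gripper_force: 4.1
```

```bash
python3 p.py
```

```text
pos [572.3 -71.4  35.7] rpy [ 1.7982e+02  1.0000e-02 -1.2600e+01] w -0.2 F [-2.  -8.1  0.7] t 15.175
shift mm [0.  0.9 0.7] units [0.     0.0031 0.0024] turn deg [ 0.18  0.01 -0.1 ] units [ 0.0019  0.0002 -0.0012]
```

>>> step_arm([
  {"dx": 0, "dy": -0.012, "dz": 0, "ax": 0, "ay": 0, "az": 0, "gripper": 0},
  {"dx": 0, "dy": 0, "dz": 0, "ax": 0, "ay": 0, "az": 0, "gripper": 0},
  {"dx": 0, "dy": 0, "dz": 0, "ax": 0, "ay": 0, "az": 0, "gripper": 0},
])

```text
clock: 15.55
eef_pos: [572.3, -71.2, 35.8]
tool_rot: [3.135, 0.001, -0.222]
force: [-2.6, -13.7, 2.5]
width: 0.1
gripper_force: 7.2
```

```bash
python3 p.py
```

```text
pos [572.3 -71.2  35.8] rpy [ 1.7962e+02  3.0000e-02 -1.2740e+01] w 0.1 F [ -2.6 -13.7   2.5] t 15.55
shift mm [0.1 1.1 0.8] units [0.0002 0.0037 0.0025] turn deg [ 0.38  0.03 -0.24] units [ 0.0043  0.0003 -0.0026]
```

Firm stop, with the head against the lug. Backing off and retreating so the camera can check.

>>> step_arm([
  {"dx": 0, "dy": 0.03, "dz": 0, "ax": 0, "ay": 0, "az": 0, "gripper": 0},
  {"dx": 0, "dy": 0.08, "dz": 0, "ax": 0, "ay": 0, "az": 0, "gripper": 0},
  {"dx": 0, "dy": 0.1, "dz": -0.1, "ax": 0, "ay": 0, "az": 0, "gripper": 0},
  {"dx": 0, "dy": 0.12, "dz": -0.12, "ax": 0, "ay": 0, "az": 0, "gripper": 0},
  {"dx": 0, "dy": 0.14, "dz": -0.12, "ax": 0, "ay": 0, "az": 0, "gripper": 0},
  {"dx": 0, "dy": 0.15, "dz": -0.12, "ax": 0, "ay": 0, "az": 0, "gripper": 0},
  {"dx": 0, "dy": 0.15, "dz": 0, "ax": 0, "ay": 0, "az": 0, "gripper": 0},
  {"dx": 0, "dy": 0.15, "dz": 0, "ax": 0, "ay": 0, "az": 0, "gripper": 0},
  {"dx": -0.05, "dy": 0.15, "dz": 0, "ax": 0, "ay": 0, "az": 0, "gripper": 0},
  {"dx": -0.05, "dy": 0.15, "dz": 0, "ax": 0, "ay": 0, "az": 0, "gripper": 0},
  {"dx": -0.05, "dy": 0.1, "dz": 0, "ax": 0, "ay": 0, "az": 0, "gripper": 0},
  {"dx": 0, "dy": 0, "dz": 0, "ax": 0, "ay": 0, "az": 0, "gripper": 0},
])

```text
clock: 17.05
eef_pos: [442.1, -443.8, 173.0]
tool_rot: [-3.141, 0.001, -0.222]
force: [-0.4, 0.1, -0.3]
width: 0.1
gripper_force: 0.0
```

```bash
python3 - <<'E'
from m import *
a=np.radians(-12.5); ex=np.array([np.cos(a),np.sin(a)]); ey=np.array([-ex[1],ex[0]]); H=np.array([594.5,28.7])
im=grab("top"); np.savez("top8.npz",**im); ref=dict(np.load("top5.npz"))
c=im["color"].astype(int)
print("arm still in view diff px (y>..):", np.abs(c-ref["color"].astype(int)).sum(-1)[140:270,140:290].__gt__(60).sum())
# profile of the pin line: sample along hinge axis at z=24 for y -120..-70 and 60..95
def proj(p):
    T=np.linalg.inv(np.array(im["T"])); q=T[:3,:3]@p+T[:3,3]; return q[0]/q[2]*im["fx"]+im["cx"],q[1]/q[2]*im["fy"]+im["cy"]
W=world(im)
for rng in (range(-130,-64,4),range(56,96,3)):
    out=[]
    for y in rng:
        p=H+y*ey; u,v=proj(np.array([*p,30.])); i=(int(round(v)),int(round(u))); out.append((y,int(c[i].mean()),round(float(W[i][2]))))
    print(out)
P=lambda a:(a[0]/4+215-.4,a[1]/4+145-.4)
for k,p,q in[("bar far",(180,110),(152,160)),("bar near",(283,155),(266,208)),("bar back",(152,160),(264,208)),("nf",(275,210),(346,237)),("ff",(94,134),(142,154))]:
    for nm,I in(("before",ref),("now",im)):
        l=edge(I,P(p),P(q),40,w=2.2); d=l[0]-H; print(k,nm,(d@ex).round(1),(d@ey).round(1),round(l[2],1))
s=ctrl.read_state(); print(s["eef_pos"],s["clock"],s["force"])
E
```

```text
arm still in view diff px (y>..): 17
[(-130, 101, 9), (-126, 101, 10), (-122, 101, 9), (-118, 100, 11), (-114, 101, 10), (-110, 101, 11), (-106, 101, 11), (-102, 102, 9), (-98, 104, 8), (-94, 68, 11), (-90, 56, 9), (-86, 126, 39), (-82, 124, 42), (-78, 121, 35), (-74, 133, 43), (-70, 159, 42), (-66, 159, 42)]
[(56, 160, 39), (59, 159, 41), (62, 160, 41), (65, 161, 39), (68, 135, 31), (71, 91, 27), (74, 83, 27), (77, 91, 9), (80, 93, 9), (83, 57, 10), (86, 60, 9), (89, 88, 9), (92, 93, 9), (95, 60, 11)]
bar far before 1.9 30.0 167.3
bar far now 1.9 30.0 167.0
bar near before -0.2 -31.8 153.5
bar near now -1.8 -29.6 163.0
bar back before -16.0 0.9 77.1
bar back now -16.0 0.9 77.1
nf before -12.7 -56.4 77.5
nf now -12.7 -56.4 77.5
ff before -12.5 45.8 75.6
ff now -12.3 49.1 76.3
[ 444.14400055 -441.50098292  172.97611828] 17.1 [ 0.13469733 -0.73611418 -0.04483243]
```

The head lies at y -88..-75, flush with the near lug. The tip shows to about +75, and the ramp is unmoved and square. Handing in.

```bash
python3 -c "
from cell import ctrl
print(ctrl.finish_job())"
```

```text
the job is handed in; nothing more can be done
None
```

The job is handed in at about 17 s on the clock. By my last measurements the ramp is home and square, the pin is through both lugs and the barrel with its head on the near lug, and the arm is clear; I never commanded contact with the bench, jar or strip, but did not re-measure them, and the hand-in returned no verdict.

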